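Load the keyed die cassette into the desktop punch

TASK

The punch's die cassette is locked in its parking block by the sprung plunger: pull the plunger up, twist it so that it stays open by itself, then slide the cassette out. Seat the cassette in the bay of the punch, fully home and level, and let go; the bay has a key low down at one end and takes the cassette only with its notched end there, so if it stops short, lift it out, turn it half round and try again. Leave the plunger latched open and do not disturb the other things on the desk.

Things in the scene. Friction and masses are not known exactly. Their poses are not given: they have to be found in the camera images.
- plunger_grip (a point): Centre of the plunger's black T-bar handle: 50 mm long (its x, level), 14 mm thick (y), 20 mm high, on a vertical stem above a dark slotted collar (30 x 30 mm) at one end of the parking block. At rest it is 114 mm above the desk at the block's x = -57, y = 0 mm, the bar along the block's x, its underside 16 mm above the collar. It turns and rises with the bar.
- plunger (a joint): Pull of the plunger upward, m: 0 at rest (8 mm pin, 8 mm deep in the cassette's hole), 0.018 at most. Sprung down with 4.5 N at rest, 10 N at the top. Above 0.012 its cross bar leaves the collar's slot and it can be turned; let go turned by over 0.5 rad it rests on the collar at about 0.012, pin 4 mm clear of the cassette; let go unturned it drops back.
- plunger_twist (a joint): Turn of the T-bar, rad, counter-clockwise from above positive: 0 as found, free from -1.57 to 1.57 either way while pulled up, held near 0 by the slot while down. Turned 1.3 to 1.57 either way the bar lies across the block, out of the gripper's way when the cassette is taken.
- park: Parking block, fixed to the desk: aluminium plate 180 x 92 x 10 mm with two grey guide rails along its x (inside faces 50 mm apart, tops 30 mm above the desk). Origin on the desk under the middle of the parked cassette; x along the rails to the open end, z up. Unpinned, the cassette slides out along +x and can be lifted once 45 mm or more from its parked place.
- bridge (a point): Middle of the top of the aluminium bridge plate that holds collar and plunger over the hole end of the parked cassette (the block's x -96 to -42 mm, 44 mm wide, 12 mm thick, top 72 mm above the desk, on a post at the -x end). It blocks lifting the parked cassette straight up. Axes as the block's.
- cassette_handle (a point): Centre of the black bar handle (50 mm along x, 16 mm thick in y, 30 mm high) on the middle of the top of the steel die cassette; axes are the cassette's. Cassette 140 (x) x 46 (y) x 46 mm high, 0.3 to 0.6 kg; this point is 61 mm above its underside, 15 mm above its top. Pin hole, 14 mm, in the top at x = -57 mm. Parked: underside 10 mm above the desk, x along the block's x.
- notch (a point): Middle of the cassette's +x end face, half-way up (23 mm above its underside, 70 mm from its middle), where a vertical notch 18 mm wide and 13 mm deep runs over the full height. The other end has no notch. Axes as the cassette's.
- bay (a point): Middle of the bay's floor, 10 mm above the desk: an oblong pocket in the grey punch fixed to the desk. x along it (144 mm), y across (50 mm), z up. A key rib 14 mm high, 12 mm wide, 9 mm long stands at its +x or its -x end, not told which; only the cassette's notch clears it. Seated right the handle's centre is 61 mm above this point; wrong way round it stops about 75 mm above.
- bay_rim (a point): Middle of the bay's mouth, 36 mm above its floor: the top of the four walls, 12 mm thick with rounded tops. The drive housing beside the bay (-y side) is lower, 32 mm above the desk. Axes as the bay's.
- spiral_pad: Bystander: small white spiral note pad, 105 x 80 x 16 mm, origin under its centre.
- mouse: Bystander: computer mouse, 66 x 118 x 33 mm, origin under its centre.
- sticky_notes: Bystander: pad of sticky notes, 78 x 78 x 12 mm, origin under its centre.
Not all that is in view belongs to the job. What is meant by the part that bears cassette_handle is not pink or red, and is the smaller of those in its own colour.

How it is judged:
By the outcome, as a careful person would: the job done as asked, in the order asked, and still so for the second after the job is handed in, with the robot touching nothing.
It also fails if it takes over 64 s, if anything falls off the work surface, if the arm or the gripper's body presses on something with over 40 N, if the wrist force passes 120 N, or if a joint passes its speed limit or range.

ROBOT

A 6-joint arm with a two-finger parallel gripper is mounted at the origin on a cart in front of the work surface, level with it; the furniture and walls round the work are solid. World frame = base frame: x ahead of the robot, y to its left, z up, the work surface at z = 0. Lengths are in m, angles in rad, forces in N, time in s.
With the tool pointing down it reaches from about 0.4 to 0.925 m from the base axis. Payload 12.5 kg.
Tool frame: the origin (TCP) lies at the very end of the fingers, on their centre line; the grasp point (between the pads) lies 19 mm behind it; x points along the fingers, z is the direction in which the jaws open and shut, and the axes are right-handed (so a half turn about x gives the same grasp; the last joint's range is limited). The gripper opens to 95 mm and grips with 3 to 60 N. Pads are 20 mm wide; open, the fingers measure 119 mm over their backs; the gripper's body (75 mm by 180 mm) begins 59 mm behind the grasp point.
Start: joints at [1.147, 0.491, 1.559, -0, 1.092, -0.106], TCP at [0.195, 0.594, 0.215] pointing down, gripper open.
Joint ranges: [-3.1, 3.1], [-0.84, 2.19], [0.05, 2.79], [-1.13, 4.28], [0.06, 2.93], [-2.69, 2.69]. Speed limits (rad/s): [2.22, 2.22, 2.79, 3.14, 3.14, 3.14].

INTERFACE

Orientations are given as a 3x3 rotation matrix whose columns are the frame's x, y, z axes.
In Python, from rig import bot, command_gripper, kinematics, state, cams, job, models gives the robot as it stands. The module is installed in compiled form; this text tells all that it offers. Calls block until the motion is done:
- bot.move_ptp(position, orientation): joint-space move of the TCP to a pose.
- bot.move_l(position, rotation=None, vel=0.15, force_limit=None): straight line of the TCP; rotation=None keeps the orientation; vel is the mean speed in m/s. With force_limit (N) it stops when the force on the tool has changed by that much, and returns True; else False.
- bot.move_joints(angles): joint-space move.
- command_gripper(opening): opening from 0.0 (shut) to 1.0 (fully open); the grip force is fixed at half the most; returns when the fingers have stopped.
- bot.pause(seconds).
- kinematics.inverse_kinematics(position, orientation): joint angles nearest the present ones, or None.
- state(): the state.
- cams.camera(name): name is "scene" or "side" or "wrist"; returns the picture (384x512x3 uint8, red, green, blue); there is no depth.
- cams.camera_model(name): a dict with "K" (3x3 intrinsics, pixels), "position" and "orientation" of the camera in the world. Camera axes: x right, y down, z forward; pixel columns grow to the right and rows downward; lengths in m; the calibration is good to about 2 mm. A picture is of the moment at which its call begins: read the wrist's pose just before it. camera_model takes no time and is no camera call; for the wrist camera it gives the pose at the moment of the call.
A pose or a line that the arm cannot do raises bot.MotionError and nothing moves.
- job.sign_off(): hands the job in, once; it reports no verdict.
Trained networks look in the newest picture that a camera, given by its name, has taken for a name from the list of things; names that differ only in an ending like _2 or _b are one class to them, and where a whole thing is asked for, a point or a joint stands for the part that bears it (a point fixed in the world has none). Each returns a list of dicts, best first, with "confidence" (0 to 1); they miss things now and then, are a little off and sometimes report something else, mostly with a low value. They report only what shows in the picture. A call takes as long as a camera call. They do not tell look-alikes from the thing itself.
- models.cut_out(camera, name): "mask" (384x512 bool, what is visible of it).
- models.mark_of(camera, name): "xyz" ([x, y, z] in m, in world coordinates, good to about 4 mm: a listed point, or the origin of a listed thing).
The state is a dict: "time": time; "joint_positions": joint angles; "joint_velocities": joint speeds; "joint_efforts": joint torques, N m; "eef_pos": TCP position; "tcp_rot": TCP orientation; "force": force on the tool from outside, world axes, zero at the start; "wrist_torque": the same for the moment, N m; "width": opening from 0.0 (shut) to 1.0 (fully open).
Only numpy, scipy, OpenCV 4.12 (cv2) and the standard library are available. Lean on these libraries where they do the work, as an engineer would, in place of code of your own. Each camera call takes 0.05 s, during which the arm holds its last target. There are 200 camera calls.

## Working session

There is one attempt and no reset: what is moved stays moved. The work goes in short steps, each a Python script; the robot and the scene stay as the last script left them, time stands still between calls to the robot, and variables do not carry over. Pictures are saved under pics/ and viewed, about 8 in all and at most 12, crops included, and the job is handed in when it is done.

```bash
mkdir -p pics
cat > h.py <<'E'
import numpy as np, cv2
from rig import bot, command_gripper, kinematics, state, cams, job, models
def snap(c,fn):
    im=cams.camera(c); cv2.imwrite('pics/'+fn,im[:,:,::-1]); return im
def R(yaw):  # tool down, jaws (z) along yaw direction
    z=np.array([np.cos(yaw),np.sin(yaw),0]); x=np.array([0,0,-1.]); return np.c_[x,np.cross(z,x),z]
def proj(m,P):
    P=(np.atleast_2d(P)-m['position'])@np.array(m['orientation']); p=P@np.array(m['K']).T; return p[:,:2]/p[:,2:]
def ray(m,uv):
    d=np.array(m['orientation'])@np.linalg.inv(m['K'])@np.r_[uv,1]; return np.array(m['position']),d/np.linalg.norm(d)
def plane(m,uv,z):
    o,d=ray(m,uv); return o+d*(z-o[2])/d[2]
E
python3 - <<'E'
from h import *
a=snap('scene','a.png');b=snap('side','b.png')
cv2.imwrite('pics/ab.png',cv2.resize(np.hstack([a,b]),(800,300))[:,:,::-1])
for c in('scene','side'):
    print(c,np.round(cams.camera_model(c)['position'],3))
    for n in['plunger_grip','park','bridge','cassette_handle','notch','bay','bay_rim','spiral_pad','mouse','sticky_notes']:
        print(n,[(np.round(d['xyz'],3).tolist(),round(d['confidence'],2)) for d in models.mark_of(c,n)])
E
```

```text
scene [-0.175 -0.647  1.155]
plunger_grip [([0.539, 0.316, 0.117], 0.63)]
park [([0.536, 0.261, 0.002], 0.7)]
bridge [([0.534, 0.33, 0.074], 0.69)]
cassette_handle [([0.54, 0.257, 0.07], 0.81), ([0.356, 0.209, 0.063], 0.57), ([0.374, 0.478, 0.081], 0.55), ([0.388, 0.002, 0.078], 0.55)]
notch [([0.537, 0.187, 0.032], 0.83), ([0.442, 0.542, 0.036], 0.83), ([0.309, 0.056, 0.031], 0.7)]
bay [([0.566, -0.236, 0.045], 0.68), ([0.566, -0.235, 0.014], 0.59)]
bay_rim [([0.536, 0.33, 0.072], 0.64)]
spiral_pad []
mouse []
sticky_notes [([0.766, 0.209, 0.003], 0.87)]
side [ 0.369 -1.233  0.878]
plunger_grip [([0.534, 0.32, 0.116], 0.44)]
park [([0.535, 0.263, 0.0], 0.75), ([0.536, 0.259, 0.067], 0.19)]
bridge [([0.535, 0.327, 0.071], 0.88)]
cassette_handle [([0.373, 0.481, 0.078], 0.89), ([0.534, 0.257, 0.068], 0.85), ([0.352, 0.206, 0.062], 0.84), ([0.382, 0.003, 0.082], 0.71)]
notch [([0.306, 0.052, 0.029], 0.95), ([0.44, 0.542, 0.027], 0.89), ([0.416, 0.247, 0.022], 0.62), ([0.54, 0.184, 0.033], 0.61)]
bay [([0.566, -0.231, 0.012], 0.73)]
bay_rim [([0.56, -0.236, 0.048], 0.68)]
spiral_pad [([0.719, 0.036, -0.002], 0.82)]
mouse [([0.768, 0.211, 0.003], 0.29)]
sticky_notes [([0.764, 0.204, 0.005], 0.7)]
```

View pics/a.png

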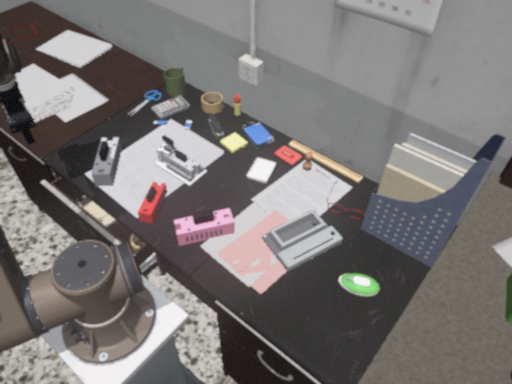

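View pics/b.png

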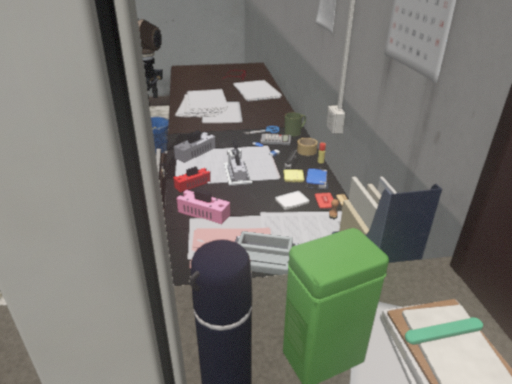

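Scene view: the parked grey cassette with plunger is at about (180,160), plunger toward the far left. A larger grey look-alike is at (105,160), red and pink decoys at (152,200) and (205,225), and the bay at (300,240). Next I check from close by with the wrist camera.

Run:
```python
from h import *
s=state();print(np.round(s['tcp_rot'],2).tolist(),s['time'])
m=cams.camera_model('wrist');print('camoff tool',np.round(np.array(s['tcp_rot']).T@(np.array(m['position'])-s['eef_pos']),3),np.round(np.array(s['tcp_rot']).T@np.array(m['orientation']),2).tolist())
for y in(0,np.pi):
    q=kinematics.inverse_kinematics([0.537,0.318,0.3],R(y));print(y,None if q is None else np.round(q,2))
best=min((y for y in(0,np.pi) if kinematics.inverse_kinematics([0.537,0.318,0.3],R(y)) is not None),key=lambda y:abs(kinematics.inverse_kinematics([0.537,0.318,0.3],R(y))[5]))
print(best)
for i,p in enumerate([[0.50,0.30,0.30],[0.52,0.22,0.30]]):
    bot.move_ptp(p,R(best)); im=snap('wrist',f'w{i}.png'); print(np.round(cams.camera_model('wrist')['position'],3))
    for n in['plunger_grip','park','bridge','cassette_handle','notch']:
        print(n,[(np.round(d['xyz'],3).tolist(),round(d['confidence'],2)) for d in models.mark_of('wrist',n)])
print(state()['time'])
a=cv2.imread('pics/w0.png');b=cv2.imread('pics/w1.png');cv2.imwrite('pics/w.png',cv2.resize(np.hstack([a,b]),(800,300)))
```

```text
[[0.0, -0.95, 0.31], [0.0, 0.31, 0.95], [-1.0, -0.0, 0.0]] 1.1
camoff tool [-0.169  0.08  -0.   ] [[-0.0, -0.28, 0.96], [0.0, -0.96, -0.28], [1.0, -0.0, 0.0]]
0 [ 0.43  0.42  1.44 -0.    1.28  0.43]
3.141592653589793 None
0
[0.499 0.38  0.469]
plunger_grip [([0.535, 0.314, 0.112], 0.79)]
park [([0.544, 0.258, 0.0], 0.83)]
bridge [([0.539, 0.327, 0.07], 0.88)]
cassette_handle [([0.385, 0.004, 0.08], 0.97), ([0.373, 0.473, 0.087], 0.95), ([0.541, 0.26, 0.072], 0.74), ([0.352, 0.207, 0.06], 0.65), ([0.536, 0.313, 0.112], 0.61)]
notch [([0.415, 0.24, 0.023], 0.97), ([0.312, 0.051, 0.032], 0.84), ([0.536, 0.188, 0.031], 0.61)]
[0.52  0.299 0.469]
plunger_grip [([0.533, 0.316, 0.112], 0.7)]
park [([0.536, 0.189, 0.032], 0.55)]
bridge [([0.536, 0.327, 0.068], 0.75), ([0.534, 0.311, 0.11], 0.68), ([0.715, 0.032, -0.003], 0.18)]
cassette_handle [([0.382, 0.002, 0.078], 0.78), ([0.542, 0.257, 0.069], 0.62), ([0.354, 0.208, 0.059], 0.57)]
notch [([0.311, 0.052, 0.03], 0.82), ([0.42, 0.242, 0.021], 0.63), ([0.537, 0.188, 0.032], 0.57), ([0.715, 0.036, -0.001], 0.18)]
3.7167
```

View pics/w.png

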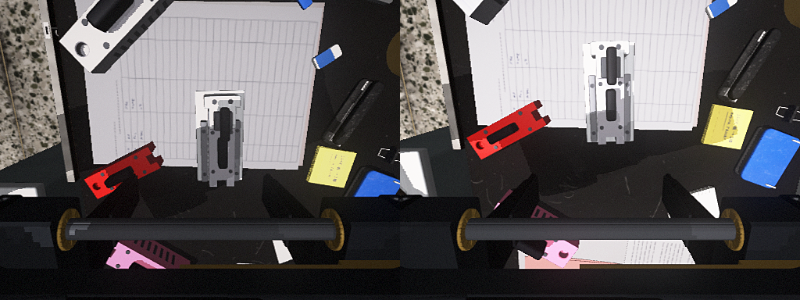

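Wrist views: the parking block runs almost exactly along world -y, with the T-bar at about (612,65) and the cassette handle at (610,103) in the right half. I'll check the pose with a model overlay.

```bash
cat >> h.py <<'E'
def box(im,m,c,yaw,pts,col=(0,0,255)):
    r=np.array([[np.cos(yaw),-np.sin(yaw),0],[np.sin(yaw),np.cos(yaw),0],[0,0,1]])
    p=proj(m,np.array(pts,float)@r.T+np.array(c)); cv2.polylines(im,[np.round(p*64).astype(int)],True,col,1,cv2.LINE_AA,6)
def rect(x0,x1,y0,y1,z): return [[x0,y0,z],[x1,y0,z],[x1,y1,z],[x0,y1,z]]
E
python3 - <<'E'
from h import *
m=cams.camera_model('wrist');m=dict(m,K=np.diag([4,4,1])@np.array(m['K']))
im=cv2.resize(cv2.imread('pics/w1.png'),None,fx=4,fy=4,interpolation=cv2.INTER_CUBIC)
c=[0.5365,0.259,0];y=-np.pi/2
box(im,m,c,y,rect(-.025,.025,-.008,.008,.086))
box(im,m,c,y,rect(-.082,-.032,-.007,.007,.124),(0,255,0))
box(im,m,c,y,rect(-.07,.07,-.023,.023,.056),(255,0,0))
box(im,m,c,y,rect(-.096,-.042,-.022,.022,.072),(0,200,255))
p=proj(m,[c[0],c[1],.05])[0].astype(int)
cv2.imwrite('pics/o1.png',im[p[1]-280:p[1]+280,p[0]-200:p[0]+200])
E
```

```text
(no output)
```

View pics/o1.png

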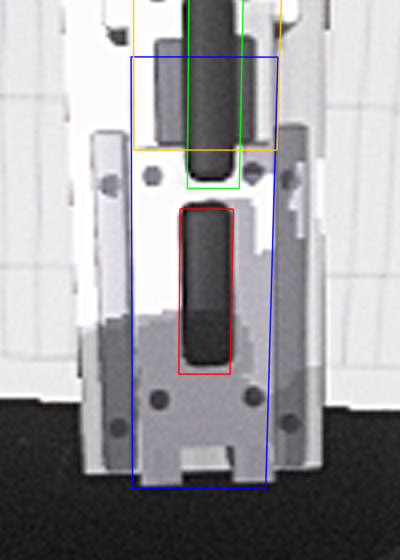

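```bash
cat >> h.py <<'E'
YP=0.02; D=np.array([np.sin(YP),-np.cos(YP),0]); PC=np.array([0.537,0.2605,0])
PL=PC-0.057*D
def st(t=''):
    s=state();print(t,round(s['time'],2),np.round(s['eef_pos'],4),'F',np.round(s['force'],1),'T',np.round(s['wrist_torque'],2),'w',round(s['width'],3))
E
python3 - <<'E'
from h import *
g=PL+[0,0,0.096]
bot.move_ptp(PL+[0,0,0.16],R(YP)); command_gripper(0.5)
print(bot.move_l(g,vel=0.1,force_limit=15)); st('down')
command_gripper(0.0); st('grip')
E
```

```text
False
down 6.17 [0.5361 0.3176 0.0964] F [-0.1 -0.   0.1] T [-0.09  0.07 -0.04] w 0.501
grip 6.82 [0.5358 0.3175 0.0961] F [-0.8  0.8  1.3] T [-0.04  0.18  0.03] w 0.145
```

Run:
```python
from h import *
g=PL+[0,0,0.096]
print(bot.move_l(g+[0,0,0.0155],vel=0.05,force_limit=40)); st('up')
for a in (0.5,1.45):
    bot.move_ptp(g+[0,0,0.0155],R(YP+a)); st('tw')
bot.move_l(g+[0,0,0.012],vel=0.05); st('low')
command_gripper(0.35); st('open')
bot.move_l(g+[0,0,0.11],vel=0.2)
bot.move_ptp(PC+[0,-0.03,0.25],R(YP)); snap('wrist','w2.png')
m=cams.camera_model('wrist');m=dict(m,K=np.diag([3,3,1])@np.array(m['K']))
for n in('plunger_grip','cassette_handle'):print(n,[(np.round(d['xyz'],3).tolist(),round(d['confidence'],2)) for d in models.mark_of('wrist',n)])
im=cv2.resize(cv2.imread('pics/w2.png'),None,fx=3,fy=3,interpolation=cv2.INTER_CUBIC)
c=PC;y=-np.pi/2+YP
box(im,m,c,y,rect(-.025,.025,-.008,.008,.086))
box(im,m,c,y,rect(-.064,-.050,-.025,.025,.136),(0,255,0))
box(im,m,c,y,rect(-.07,.07,-.023,.023,.056),(255,0,0))
p=proj(m,[c[0],c[1],.05])[0].astype(int)
cv2.imwrite('pics/o2.png',im[max(0,p[1]-300):p[1]+280,p[0]-250:p[0]+250]);st()
```

```text
False
up 7.28 [0.5357 0.3174 0.1113] F [ 0.4  1.3 -8.7] T [ 0.16 -0.17 -0.02] w 0.149
tw 7.83 [0.5354 0.3173 0.1111] F [ -1.5   0.7 -10.7] T [ 0.06  0.18 -0.01] w 0.142
tw 8.73 [0.5351 0.3169 0.1111] F [ -4.3  -3.6 -10.5] T [-0.64  0.8   0.01] w 0.148
low 8.98 [0.5352 0.317  0.108 ] F [-5.  -4.4 -5.9] T [-0.71  0.94  0.04] w 0.145
open 9.57 [0.536  0.3176 0.1081] F [-0.9  0.9  0.1] T [-0.01 -0.04  0.03] w 0.346
plunger_grip [([0.532, 0.314, 0.124], 0.69)]
cassette_handle [([0.537, 0.258, 0.069], 0.83), ([0.356, 0.206, 0.06], 0.62)]
 11.56 [0.5369 0.2307 0.2496] F [ 0.   0.1 -0.1] T [-0.13  0.07  0.01] w 0.352
```

View pics/o2.png

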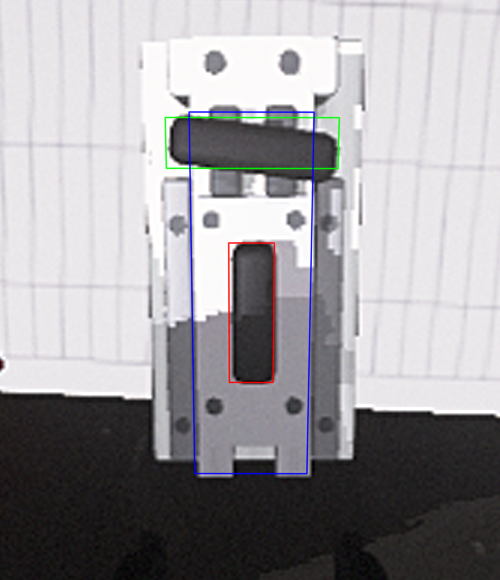

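The T-bar at about (253,148) now lies across the block and stands raised, so it is latched. The handle sits within 1 mm of my estimate. Before taking the cassette, I'll look at the bay unloaded.

Run:
```python
from h import *
for i,p in enumerate([[0.54,-0.17,0.30],[0.58,-0.21,0.28]]):
    bot.move_ptp(p,R(YP)); snap('wrist',f'v{i}.png');m=cams.camera_model('wrist');np.save(f'm{i}.npy',m,allow_pickle=True)
    for n in('bay','bay_rim'):
        print(n,[(np.round(d['xyz'],3).tolist(),round(d['confidence'],2)) for d in models.mark_of('wrist',n)])
    print(np.round(m['K'],1).tolist() if i==0 else '', proj(m,[.566,-.235,.046]))
st()
ims=[]
for i in(0,1):
    m=np.load(f'm{i}.npy',allow_pickle=True).item();p=proj(m,[.566,-.235,.046])[0].astype(int)
    im=cv2.imread(f'pics/v{i}.png');u=np.clip(p[0]-65,0,382);v=np.clip(p[1]-90,0,204);print(u,v)
    ims.append(cv2.resize(im[v:v+180,u:u+130],(390,540),interpolation=cv2.INTER_CUBIC))
cv2.imwrite('pics/v.png',np.hstack(ims))
```

```text
bay [([0.562, -0.237, 0.007], 0.92)]
bay_rim [([0.571, -0.237, 0.047], 0.69)]
[[309.8, 0.0, 256.2], [0.0, 309.8, 192.6], [0.0, 0.0, 1.0]] [[272.93390142 207.00241557]]
bay [([0.566, -0.234, 0.007], 0.55), ([0.567, -0.238, 0.046], 0.27), ([0.53, -0.482, -0.006], 0.2)]
bay_rim [([0.568, -0.238, 0.047], 0.97)]
 [[245.38889042 182.8451999 ]]
 13.7 [ 0.5798 -0.2093  0.2805] F [-0.3  0.1  0.7] T [-0.1   0.09 -0.03] w 0.353
207 117
180 92
```

View pics/v.png

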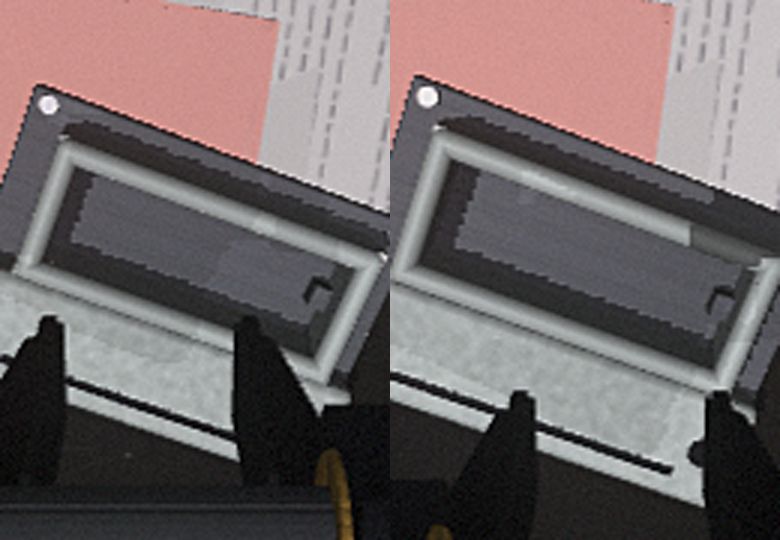

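The bay's housing is on the lower (-y) side, so bay +x points right and down at about -20°. The key rib shows at the right end, about (318,290) in the left crop, so it is at +x. Now I fit the pose.

Run:
```python
from h import *
from scipy.optimize import least_squares
M=[np.load(f'm{i}.npy',allow_pickle=True).item() for i in(0,1)]
# dark-inner-edge of rim + outer: use light rim colour mask -> minAreaRect on rectified plane at z=.046
m=M[0]
uv=np.array([[65,138],[383,258],[320,382],[20,272]])/3+[207,117]
P=np.array([plane(m,p,.043) for p in uv]);print(np.round(P,4))
c=P.mean(0);x=(P[1]-P[0]+P[2]-P[3]);yaw=np.arctan2(x[1],x[0])
print(c,yaw,np.linalg.norm(P[1]-P[0]),np.linalg.norm(P[2]-P[3]),np.linalg.norm(P[3]-P[0]),np.linalg.norm(P[2]-P[1]))
out=[]
for i,o in enumerate([(207,117),(180,92)]):
    m=M[i];K=np.array(m['K']).copy();K[0,2]-=o[0];K[1,2]-=o[1];m2=dict(m,K=np.diag([3,3,1])@K)
    im=cv2.resize(cv2.imread(f'pics/v{i}.png')[o[1]:o[1]+180,o[0]:o[0]+130],(390,540),interpolation=cv2.INTER_CUBIC)
    cc=[c[0],c[1],0]
    box(im,m2,cc,yaw,rect(-.084,.084,-.037,.037,.043),(0,0,255))
    box(im,m2,cc,yaw,rect(-.072,.072,-.025,.025,.043),(0,255,0))
    box(im,m2,cc,yaw,rect(-.072,.072,-.025,.025,.010),(255,100,0))
    box(im,m2,cc,yaw,rect(.063,.072,-.006,.006,.024),(0,255,255))
    out.append(im)
cv2.imwrite('pics/vo.png',np.hstack(out))
```

```text
[[ 0.5021 -0.1726  0.043 ]
 [ 0.6553 -0.228   0.043 ]
 [ 0.6298 -0.2942  0.043 ]
 [ 0.4801 -0.2389  0.043 ]]
[ 0.56682497 -0.23340088  0.043     ] -0.35064468440084723 0.16293692833017936 0.15955292313127833 0.06987776585788255 0.07090221323390064
```

View pics/vo.png

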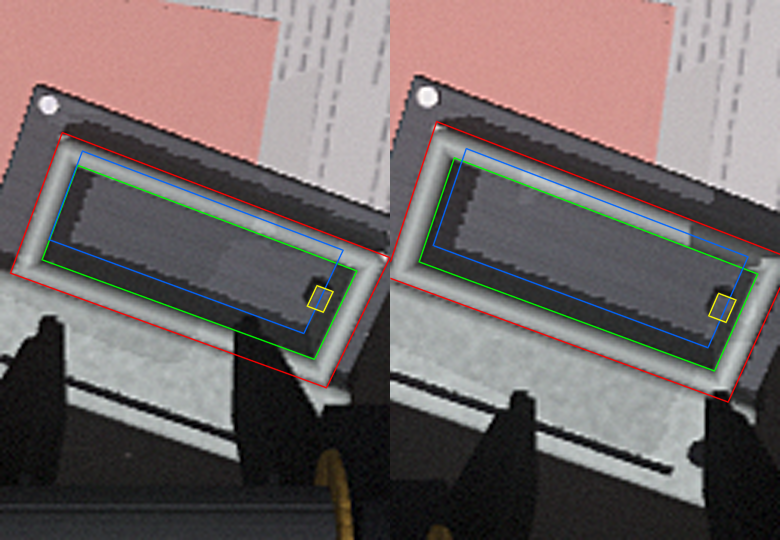

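The fit matches within about 1 mm: bay at (0.567,-0.234), yaw -0.351, key at +x. Next I grasp the cassette, slide it out and lift it.

```bash
cat >> h.py <<'E'
BC=np.array([0.567,-0.234,0]); YB=-0.351; YT=YB+np.pi/2
E
python3 - <<'E'
from h import *
bot.move_ptp(PC+[0,0,0.16],R(YP))
print(bot.move_l(PC+[0,0,0.060],vel=0.12,force_limit=12)); st('at')
command_gripper(0.0); st('grip')
z=state()['eef_pos'][2]
print(bot.move_l(PC+D*0.03+[0,0,0.0605],vel=0.06,force_limit=15)); st('slide')
print(bot.move_l(PC+D*0.10+[0,0,0.0605],vel=0.12,force_limit=15)); st('out')
if abs(state()['eef_pos'][1]-(PC+D*0.1)[1])<.003:
    bot.move_l(PC+D*0.10+[0,0,0.21],vel=0.15); st('lift')
E
```

```text
False
at 16.46 [0.5374 0.2606 0.0606] F [-0.6  1.   0.2] T [-0.13  0.02  0.  ] w 0.353
grip 16.9 [0.5372 0.2606 0.0605] F [ 0.2 -0.5  5.4] T [-0.1   0.27 -0.03] w 0.167
False
slide 17.55 [0.5376 0.2297 0.0605] F [ 1.1 -3.6  3.7] T [-0.48  0.02 -0.  ] w 0.167
False
out 18.28 [0.5389 0.1606 0.0604] F [ 0.1 -1.1 -0.8] T [-0.28  0.01 -0.01] w 0.169
lift 19.43 [0.5386 0.1605 0.2091] F [ 0.5 -0.6 -3.7] T [-0.08  0.07  0.03] w 0.167
```

Run:
```python
from h import *
bot.move_ptp(BC+[0,0,0.16],R(YT)); st('above')
bot.move_l(BC+[0,0,0.112],vel=0.1,force_limit=10); st('near')   # underside ~16 mm over rim
snap('wrist','x.png');m=cams.camera_model('wrist')
for n in('cassette_handle','notch','bay_rim'):print(n,[(np.round(d['xyz'],3).tolist(),round(d['confidence'],2)) for d in models.mark_of('wrist',n)])
snap('scene','xs.png')
for n in('cassette_handle','notch','bay_rim'):print('scene',n,[(np.round(d['xyz'],3).tolist(),round(d['confidence'],2)) for d in models.mark_of('scene',n)])
ex=np.array([np.cos(YB),np.sin(YB),0]);print('expect notch',BC+.07*ex+[0,0,.112+.0015-.033+.004])
im=cv2.resize(cv2.imread('pics/x.png'),(800,600),interpolation=cv2.INTER_CUBIC)
m=dict(m,K=np.diag([800/512,600/384,1])@np.array(m['K']))
box(im,m,BC,YB,rect(-.084,.084,-.037,.037,.043),(0,0,255))
box(im,m,BC,YB,rect(-.07,.07,-.023,.023,.108),(255,100,0))
cv2.imwrite('pics/xo.png',im);st()
```

```text
above 21.07 [ 0.5671 -0.2334  0.1599] F [-0.1  0.3 -3.8] T [-0.01  0.03 -0.01] w 0.163
near 21.71 [ 0.5673 -0.234   0.1123] F [ 0.6  0.3 -2.6] T [ 0.   -0.09 -0.02] w 0.164
cassette_handle [([0.568, -0.234, 0.125], 0.85)]
notch [([0.632, -0.258, 0.084], 0.55)]
bay_rim []
scene cassette_handle [([0.383, 0.002, 0.078], 0.97), ([0.57, -0.236, 0.122], 0.85), ([0.352, 0.209, 0.064], 0.65)]
scene notch [([0.634, -0.257, 0.086], 0.84), ([0.411, 0.242, 0.028], 0.76), ([0.308, 0.052, 0.028], 0.67), ([0.565, -0.236, 0.016], 0.17)]
scene bay_rim [([0.566, -0.232, 0.047], 0.96), ([0.716, 0.035, 0.0], 0.55)]
expect notch [ 0.63273205 -0.25806859  0.0845    ]
 22.11 [ 0.5671 -0.2341  0.1123] F [ 0.4  0.9 -3.1] T [-0.04  0.   -0.02] w 0.169
```

View pics/xo.png

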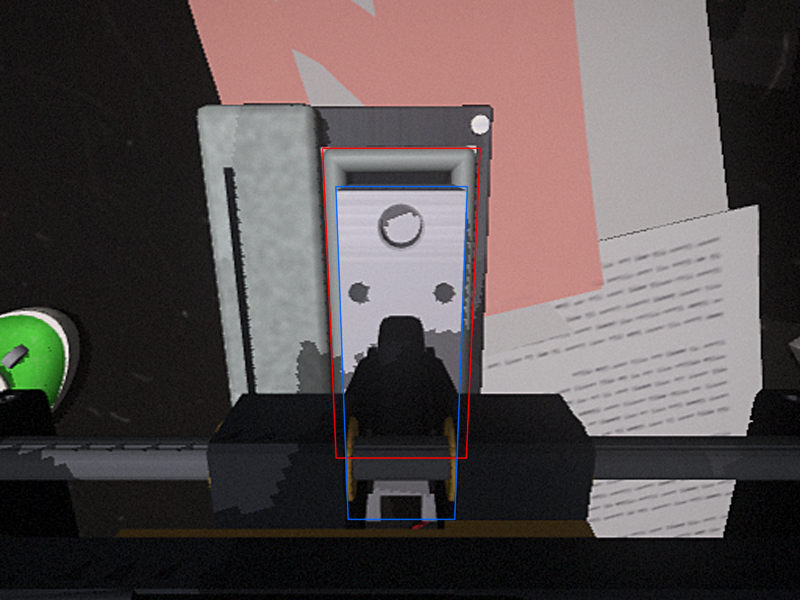

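Both overlays fit: the cassette's hole end is at (400,190) and the rim's top edge at (400,150), so it is aligned within about 1 mm, notch toward the key end. Inserting under a force guard.

Run:
```python
from h import *
h=bot.move_l(BC+[0,0,0.078],vel=0.08,force_limit=12); st(f'rim {h}')
if not h:
    h=bot.move_l(BC+[0,0,0.0595],vel=0.04,force_limit=12); st(f'seat {h}')
```

```text
rim True 22.47 [ 0.5655 -0.2333  0.086 ] F [-0.5  0.8 -2.6] T [0.01 0.02 0.05] w 0.164
```

Run:
```python
from h import *
p=np.array(state()['eef_pos'])
h=bot.move_l([p[0],p[1],0.0595],vel=0.04,force_limit=15); st(f'seat {h}')
```

```text
seat False 23.34 [ 0.5665 -0.2338  0.06  ] F [ 2.9 -1.3  3.4] T [-0.07 -0.35  0.  ] w 0.165
```

It went to TCP z 0.060, which is the parked grasp height, so it is fully home. Releasing and checking.

Run:
```python
from h import *
command_gripper(0.35); st('open')
p=np.array(state()['eef_pos'])
bot.move_l(p+[0,0,0.12],vel=0.15)
bot.move_ptp(BC+[0.0,0.06,0.25],R(YP)); im=snap('wrist','f.png');m=cams.camera_model('wrist')
for n in('cassette_handle','notch'):print(n,[(np.round(d['xyz'],3).tolist(),round(d['confidence'],2)) for d in models.mark_of('wrist',n)])
snap('scene','fs.png')
for n in('cassette_handle','plunger_grip','park'):print('scene',n,[(np.round(d['xyz'],3).tolist(),round(d['confidence'],2)) for d in models.mark_of('scene',n)])
im=cv2.resize(cv2.imread('pics/f.png'),None,fx=3,fy=3,interpolation=cv2.INTER_CUBIC)
m=dict(m,K=np.diag([3,3,1])@np.array(m['K']))
box(im,m,BC,YB,rect(-.07,.07,-.023,.023,.056),(255,100,0))
box(im,m,BC,YB,rect(-.025,.025,-.008,.008,.086),(0,0,255))
q=proj(m,BC+[0,0,.05])[0].astype(int);a=im[q[1]-200:q[1]+200,q[0]-250:q[0]+250]
b=cv2.resize(cv2.imread('pics/fs.png')[100:260,80:280],(500,400),interpolation=cv2.INTER_CUBIC)
cv2.imwrite('pics/fo.png',cv2.resize(np.hstack([cv2.resize(a,(500,400)),b]),(800,320)));st()
```

```text
open 23.9 [ 0.5655 -0.2333  0.0594] F [ 0.1 -0.4 -0.5] T [-0.04  0.    0.07] w 0.349
cassette_handle [([0.566, -0.235, 0.071], 0.66)]
notch [([0.631, -0.258, 0.029], 0.61)]
scene cassette_handle [([0.568, -0.24, 0.072], 0.96), ([0.35, 0.212, 0.064], 0.88), ([0.384, -0.002, 0.079], 0.84)]
scene plunger_grip [([0.542, 0.316, 0.126], 0.63)]
scene park [([0.537, 0.256, 0.001], 0.97), ([0.715, 0.031, 0.001], 0.46)]
 26.38 [ 0.567  -0.1741  0.2499] F [ 0.9 -0.1  0. ] T [-0.06  0.07 -0.02] w 0.351
```

View pics/fo.png

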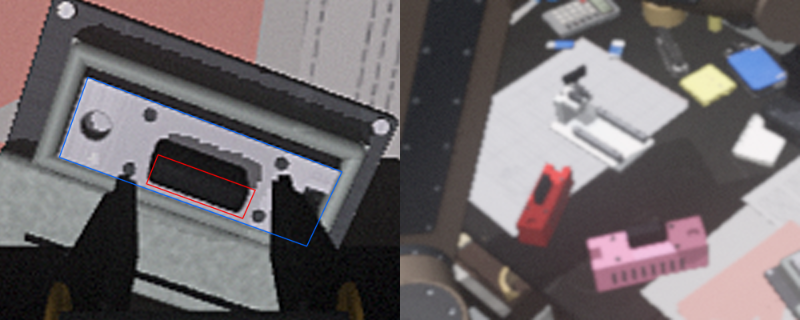

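Run:
```python
from h import *
job.sign_off(); st('done')
```

```text
the job is handed in; nothing more can be done
the job is handed in; nothing more can be done
```

The cassette is seated in the punch's bay with its notch over the key, the gripper is clear, and the plunger is latched open. I handed the job in at about 26 s on the robot's clock, well under the 64 s limit.

- **Plunger:** I pulled it up 15.5 mm, twisted it 1.45 rad and let go. It stayed up by itself; the networks put the bar at 0.124–0.126 m, against 0.114 m at rest. The last picture shows the bar still across the block.
- **Cassette:** I slid it 100 mm out of the parking block, lifted it over the bay and turned it so the notch met the key at the bay's +x end.
- **Seating:** On the first try, the 12 N force guard stopped it about 10 mm below the rim, and it had shifted about 1.6 mm along the bay. I lowered it again from there and it went home without another stop, to a tool height of 0.060 m, the same as when it was parked.
- **Last checks:** The wrist camera put the handle's centre at 0.071 m (0.071 m expected) and the notch at (0.631, -0.258), as expected. The overlay of the cassette at seated height matched the picture, so it looks level.
- **Disagreement:** The scene camera put the handle about 5 mm off in y from the wrist camera (4 mm is the networks' stated accuracy). I trusted the wrist view.
- **Other things on the desk:** I did not check each one afterwards. I saw no unexpected contact, and those visible in the last picture looked undisturbed.

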